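Sort shaft extension plugs by length

ROBOT

A 6-joint arm with a two-finger parallel gripper is mounted at the origin on the work surface. World frame = base frame: x ahead of the robot, y to its left, z up, the work surface at z = 0. Lengths are in m, angles in rad, forces in N, time in s.
With the tool pointing down it reaches from about 0.25 to 0.775 m from the base axis. Payload 4 kg.
Tool frame: the origin (TCP) lies midway between the tips of the shut fingers; the grasp point (between the pads) lies 19 mm behind it; z points along the fingers, y is the direction in which the jaws open and shut (so a half turn about z gives the same grasp; the last joint's range is limited). The gripper opens to 94 mm and grips with 3 to 60 N. Pads are 16 mm wide; open, the fingers measure 119 mm over their backs; the gripper's body (75 mm by 177 mm) begins 78 mm behind the grasp point.
Start: joints at [1.153, 0.087, 1.371, -0, 1.684, -0.103], TCP at [0.17, 0.523, 0.206] pointing down, gripper open.
Joint ranges: [-3.1, 3.1], [-0.76, 2.03], [0.27, 2.55], [-1.08, 4.22], [0.17, 2.65], [-2.57, 2.57]. Speed limits (rad/s): [2.79, 2.79, 3.14, 3.14, 3.14, 3.14].

INTERFACE

Orientations are given as [roll, pitch, yaw] about the fixed x, y, z axes, in that order (R = Rz(yaw) Ry(pitch) Rx(roll)).
In Python, from bench import get_obs, snapshot, ticket gives the robot as it stands.
- The arm moves only by the shell command python3 -m creep 'ROWS' [OPENING]. ROWS is JSON, a list that holds one entry, the list of rows, each a list of 4 numbers: the shift along the tool's x, y, z in mm, then the turn about the tool's z in degrees. A call has 1 to 8 rows; each row shifts and turns the commanded pose from where the row before left it, along the tool's axes as they then stand; what a row does not reach is not made up. A row lasts 1/8 s, in which the tool goes at most 62.5 mm and 10.7 degrees, less where a joint would pass 70% of its speed; a pose out of reach is approached as far as the arm can. A call with a gripper value outside its range is refused whole. OPENING is the opening, from 0 (shut) to 1 (fully open), set as the call begins (- or left out, the last holds). The fingers move at their own pace and stop on an object; the grip force is fixed at half the most. Time passes only in rows, so rows that do not move let the fingers close. It gives the time, the measured TCP pose, the force and the opening at its end, in the units of the state.
- get_obs(): the state, without advancing time (a new reading comes with each control period).
- snapshot(name): name is "scene" or "top"; returns a dict with "color" (480x640x3 uint8, red, green, blue), "depth" (480x640 float32, m along the optical axis (not along the pixel's ray), 0 where there is no reading), "fx", "fy", "cx", "cy" (pixels), "extrinsics" (4x4, takes a point from world to camera coordinates). Camera axes: x right, y down, z forward; pixel columns grow to the right and rows downward; lengths in m; the calibration is good to about 2 mm. A picture is of the moment at which its call begins.
- ticket.close_job(): hands the job in, once; it reports no verdict.
The state is a dict: "time": time; "joint_positions": joint angles; "qvel": joint speeds; "joint_torque": joint torques, N m; "tool_pos": TCP position; "ee_rot": TCP orientation; "wrist_force": force on the tool from outside, world axes, zero at the start; "wrist_torque": the same for the moment, N m; "width": finger opening in m.
Only numpy, scipy, OpenCV 4.12 (cv2) and the standard library are available. Lean on these libraries where they do the work, as an engineer would, in place of code of your own. Each camera call takes 0.05 s, during which the arm holds its last target. There are 200 camera calls.

TASK

Sort the two loose blue shaft extension plugs by length: put the long plug in the oblong steel tray and the short plug in the square steel tray, each lying flat on the tray's floor.

Things in the scene. Friction and masses are not known exactly. Their poses are not given: they have to be found in the camera images.
- long_plug: The long blue plastic shaft extension plug, 120 mm long, lying on the bench. Its axis lies along the body's x axis; the thick eight-sided head (18 mm across flats) runs from x = -51 to x = +19 mm and the round stem (13 mm thick) from there to x = +69 mm. The origin is on the axis, inside the head, close to the balance point and a good place to grip across; 9 mm above what it lies on. About 31 g (varies by a third).
- short_plug: The short blue plastic shaft extension plug, 60 mm long, of the same section, lying on the bench. Its axis lies along the body's x axis; the thick eight-sided head (18 mm across flats) runs from x = -26 to x = +10 mm and the round stem (13 mm thick) from there to x = +34 mm. The origin is on the axis, inside the head, close to the balance point and a good place to grip across; 9 mm above what it lies on. About 16 g (varies by a third).
- long_tray: Oblong open steel parts tray, 200 mm (its x) by 120 mm (its y) outside, 40 mm high, with 4 mm walls and a 4 mm floor, held fast to the bench by its magnetic foot. The origin is under the centre of its floor, at bench level; z up, x and y along its sides, x along the long side.
- square_tray: Square open steel parts tray, 130 by 130 mm outside, 40 mm high, with 4 mm walls and a 4 mm floor, held fast to the bench by its magnetic foot. The origin is under the centre of its floor, at bench level; z up, x and y along its sides.

How it is judged:
By the outcome, as a careful person would: the job done as asked, in the order asked, and still so for the second after the job is handed in, with the robot touching nothing.
It also fails if it takes over 58 s, if anything falls off the work surface, if the arm or the gripper's body presses on something with over 40 N, if the wrist force passes 120 N, or if a joint passes its speed limit or range.

## Working session

There is one attempt and no reset: what is moved stays moved. The work goes in short steps, Python scripts to look and compute and a shell command to move; the robot and the scene stay as the last step left them, time stands still between calls to the robot, and variables do not carry over. Pictures are saved under pics/ and viewed, on a budget of 10 in all, crops included, one or two more only if the job needs it, and the job is handed in when it is done.

```bash
mkdir -p pics; cat > h.py <<'E'
import numpy as np,cv2
from bench import get_obs,snapshot
def save(s,n): cv2.imwrite('pics/'+n,s['color'][:,:,::-1])
def cloud(s):
    v,u=np.mgrid[0:480,0:640]; d=s['depth']
    P=np.stack([(u-s['cx'])/s['fx']*d,(v-s['cy'])/s['fy']*d,d,np.ones_like(d)],-1)
    return (P@np.linalg.inv(s['extrinsics']).T)[...,:3]
E
python3 - <<'E'
from h import *
s=snapshot('top');save(s,'t1.png');np.save('c.npy',cloud(s));np.save('col.npy',s['color'])
o=get_obs();print(o['time'],o['tool_pos'],o['ee_rot'],o['width'])
hsv=cv2.cvtColor(s['color'],cv2.COLOR_RGB2HSV)
m=((hsv[...,0]>95)&(hsv[...,0]<130)&(hsv[...,1]>110)&(hsv[...,2]>50)).astype(np.uint8)
n,l,st,ce=cv2.connectedComponentsWithStats(m)
C=cloud(s)
for i in range(1,n):
    if st[i,4]>40:
        p=C[l==i]; p=p[np.isfinite(p).all(1)]; print(i,st[i],ce[i],np.median(p,0).round(3),cv2.minAreaRect((p[:,:2]*1000).astype(np.float32)))
E
```

```text
0.05 [0.17011017 0.52247769 0.20431114] [-3.13941416e+00 -1.89887868e-04  2.82675134e+00] 0.0937803008820908
1 [350 188  28  21 220] [364.64090909 198.21363636] [ 0.634 -0.075  0.016] ((543.299072265625, -52.46635437011719), (54.66734313964844, 218.10836791992188), 78.38079071044922)
2 [309 286  63  23 459] [336.85185185 296.77124183] [ 0.451 -0.019  0.016] ((447.1059265136719, -26.699485778808594), (117.04120635986328, 21.65009117126465), 75.18355560302734)
```

View pics/t1.png

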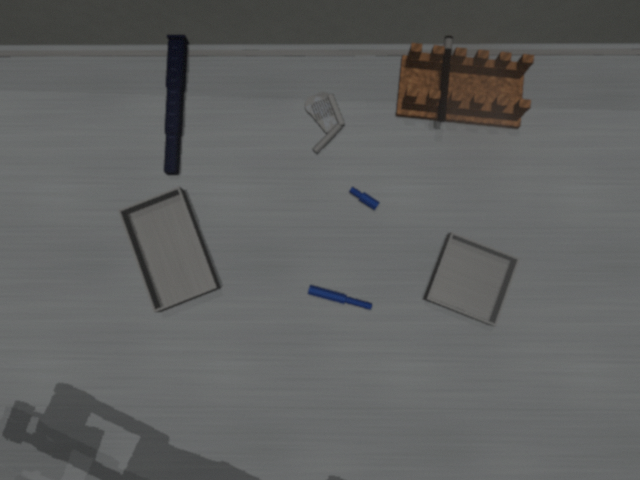

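```bash
cat >> h.py <<'E'
def ray(s,uv,z):
    uv=np.atleast_2d(uv).astype(float); M=np.linalg.inv(s['extrinsics'])
    d=np.c_[(uv[:,0]-s['cx'])/s['fx'],(uv[:,1]-s['cy'])/s['fy'],np.ones(len(uv))]@M[:3,:3].T
    return M[:3,3]+d*((z-M[2,3])/d[:,2])[:,None]
def delta(xy,yaw):
    """shift in tool axes (mm) to world xy, and turn (deg) to bring tool yaw to yaw mod pi"""
    o=get_obs(); y=o['ee_rot'][2]; p=np.r_[xy]-o['tool_pos'][:2]
    t=(y-yaw+np.pi/2)%np.pi-np.pi/2
    print('now',o['tool_pos'].round(4),'dx,dy mm',(1000*np.array([p@[np.cos(y),np.sin(y)],p@[np.sin(y),-np.cos(y)]])).round(1),'turn',np.degrees(t).round(1))
def plugs(s,zc=.012):
    hsv=cv2.cvtColor(s['color'],cv2.COLOR_RGB2HSV)
    m=((hsv[...,0]>105)&(hsv[...,0]<130)&(hsv[...,1]>110)&(hsv[...,2]>50)).astype(np.uint8)
    n,l,st,ce=cv2.connectedComponentsWithStats(m)
    for i in range(1,n):
        if st[i,4]>60:
            v,u=np.nonzero(l==i); p=ray(s,np.c_[u,v],zc)[:,:2]
            c,(L,),(A,)=p.mean(0),(0,),(0,)
            a=np.linalg.svd(p-c,full_matrices=False)[2][0]; t=(p-c)@a; w=(p-c)@[-a[1],a[0]]
            lo,hi=np.percentile(t,[.5,99.5]); mid=(lo+hi)/2
            if w[t>mid].std()>w[t<mid].std(): a=-a; lo,hi=-hi,-lo
            print('px',ce[i].round(),'len',(hi-lo).round(4),'head end',(c+a*lo).round(4),'stem end',(c+a*hi).round(4),'yaw deg',np.degrees(np.arctan2(a[1],a[0])).round(1))
E
python3 - <<'E'
from h import *
s=snapshot('top'); plugs(s)
for q in ([[122,211],[182,189],[218,289],[158,310]],[[450,235],[516,259],[491,323],[425,299]]):
    p=ray(s,q,.04)[:,:2]; print(p.round(3),p.mean(0).round(4),[np.degrees(np.arctan2(*(p[(i+1)%4]-p[i])[::-1])).round(1) for i in range(4)],[np.linalg.norm(p[(i+1)%4]-p[i]).round(3) for i in range(4)])
I=s['color'][180:315,300:400][:,:,::-1]; cv2.imwrite('pics/crop.png',cv2.resize(I,None,fx=4,fy=4,interpolation=2))
E
```

```text
px [365. 198.] len 0.0558 head end [ 0.6217 -0.0953] stem end [ 0.6524 -0.0487] yaw deg 56.7
px [337. 297.] len 0.1151 head end [0.4652 0.0285] stem end [ 0.4351 -0.0826] yaw deg -105.2
[[0.606 0.372]
 [0.647 0.263]
 [0.464 0.192]
 [0.427 0.298]] [0.5359 0.281 ] [np.float64(-69.3), np.float64(-158.7), np.float64(109.5), np.float64(22.3)] [np.float64(0.116), np.float64(0.196), np.float64(0.113), np.float64(0.194)]
[[ 0.563 -0.225]
 [ 0.52  -0.342]
 [ 0.406 -0.293]
 [ 0.448 -0.178]] [ 0.484  -0.2596] [np.float64(-110.3), np.float64(156.9), np.float64(70.1), np.float64(-22.4)] [np.float64(0.124), np.float64(0.123), np.float64(0.123), np.float64(0.124)]
```

View pics/crop.png

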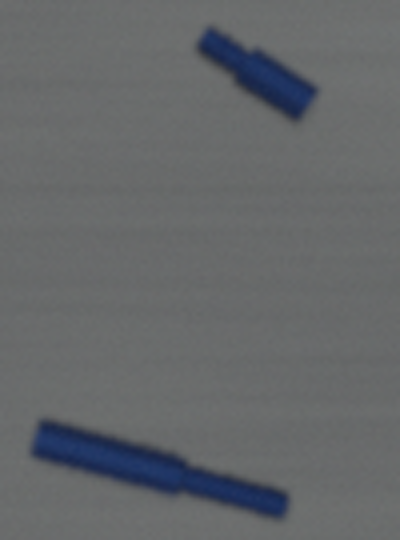

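```bash
python3 - <<'E'
from h import *
delta([.4525,-.0184],np.radians(-105.2))
E
```

```text
now [0.1701 0.5225 0.2044] dx,dy mm [-436.  -426.9] turn 87.2
```

```bash
python3 -m creep '[[[-27,-27,0,0],[-27,-27,0,0],[-27,-27,0,0],[-27,-27,0,0],[-27,-27,0,0],[-27,-27,0,0],[-27,-27,0,0],[-27,-27,0,0]]]' 0.6
python3 -m creep '[[[-27,-27,0,0],[-27,-27,0,0],[-27,-27,0,0],[-27,-27,0,0],[-27,-27,0,0],[-27,-27,0,0],[-27,-27,0,0],[-27,-27,0,0]]]'
python3 -m creep '[[[0,0,0,10],[0,0,0,10],[0,0,0,10],[0,0,0,10],[0,0,0,10],[0,0,0,10],[0,0,0,10],[0,0,0,10]]]'
python3 - <<'E'
from h import *
delta([.4525,-.0184],np.radians(-105.2)); print(get_obs()['joint_positions'].round(2))
E
```

```text
time: 1.1
tool_pos: [0.309, 0.2494, 0.2051]
ee_rot: [-3.141, -0.0, 2.827]
wrist_force: [0.6, -0.4, -0.1]
width: 0.0564
time: 2.1
tool_pos: [0.4475, -0.0227, 0.205]
ee_rot: [3.141, -0.001, 2.827]
wrist_force: [-0.0, 1.1, 0.2]
width: 0.0563
time: 3.1
tool_pos: [0.447, -0.0215, 0.2049]
ee_rot: [-3.14, -0.0, 1.425]
wrist_force: [-0.6, -0.3, 0.1]
width: 0.0566
now [ 0.447  -0.0215  0.2049] dx,dy mm [3.8 5. ] turn 6.8
[-0.17 -0.14  1.6   0.    1.69 -0.03]
```

```bash
python3 -m creep '[[[4,5,0,0],[0,0,20,7],[0,0,40,0],[0,0,40,0],[0,0,40,0],[0,0,20,0],[0,0,0,0]]]'
python3 - <<'E'
from h import *
delta([.4525,-.0184],np.radians(-105.2)); s=snapshot('scene'); save(s,'s1.png')
E
```

```text
time: 3.98
tool_pos: [0.4512, -0.0178, 0.0434]
ee_rot: [-3.137, 0.0, 1.311]
wrist_force: [1.2, -0.3, -0.1]
width: 0.0566
now [ 0.4512 -0.0178  0.0434] dx,dy mm [-0.3  1.4] turn 0.3
```

View pics/s1.png

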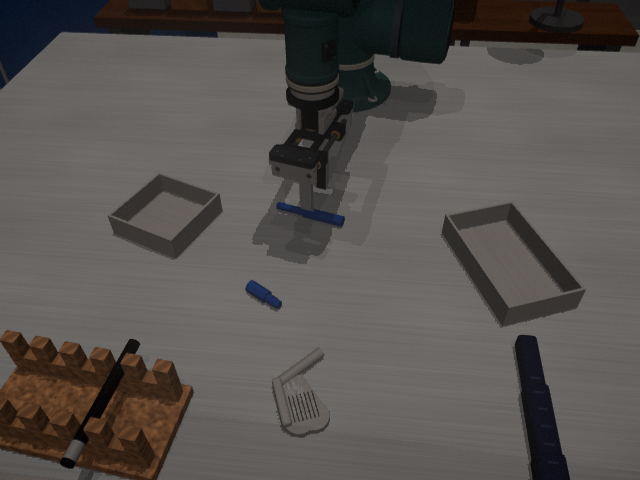

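The gripper's fingers sit over the long plug (about 310,213), jaws across it. Going down and gripping.

```bash
python3 -m creep '[[[0,1,20,0],[0,0,12,0],[0,0,7,0],[0,0,0,0]]]'
python3 -m creep '[[[0,0,0,0],[0,0,0,0],[0,0,0,0],[0,0,0,0],[0,0,0,0],[0,0,0,0]]]' 0
```

```text
time: 4.53
tool_pos: [0.4537, -0.0185, 0.0064]
ee_rot: [-3.141, -0.0, 1.309]
wrist_force: [-0.2, -0.4, 0.9]
width: 0.0564
time: 5.28
tool_pos: [0.4538, -0.0185, 0.0066]
ee_rot: [3.141, -0.0, 1.308]
wrist_force: [-0.6, 0.6, 1.5]
width: 0.0174
```

```bash
python3 -m creep '[[[0,0,-10,0],[0,0,-30,0],[0,0,-40,0],[0,0,-40,0],[0,0,-10,0]]]'
python3 - <<'E'
from h import *
delta([.544,.284],np.radians(21)); print(get_obs()['width'],get_obs()['wrist_force'])
E
```

```text
time: 5.9
tool_pos: [0.4557, -0.0188, 0.14]
ee_rot: [3.135, -0.001, 1.308]
wrist_force: [-0.0, 0.0, 0.3]
width: 0.0174
now [ 0.4557 -0.0188  0.14  ] dx,dy mm [315.4   6.7] turn 54.0
0.01741151509284799 [-0.02867141  0.02381405  0.30371757]
```

```bash
python3 -m creep '[[[20,0,0,0],[35,1,0,0],[40,1,0,0],[45,1,0,0],[45,1,0,0],[45,1,0,0],[45,1,0,0],[40,1,0,0]]]'
python3 -m creep '[[[0,0,0,9],[0,0,0,9],[0,0,0,9],[0,0,0,9],[0,0,0,9],[0,0,0,9],[0,0,0,0],[0,0,0,0]]]'
python3 - <<'E'
from h import *
delta([.544,.284],np.radians(21)); print(get_obs()['width'],get_obs()['joint_positions'].round(2))
s=snapshot('scene'); cv2.imwrite('pics/s2.png',cv2.resize(s['color'][100:360,340:640,::-1],None,fx=2,fy=2))
E
```

```text
time: 6.9
tool_pos: [0.5417, 0.2852, 0.1344]
ee_rot: [-3.139, 0.002, 1.309]
wrist_force: [0.3, -0.3, 0.1]
width: 0.0175
time: 7.9
tool_pos: [0.5419, 0.2837, 0.1355]
ee_rot: [-3.142, 0.002, 0.368]
wrist_force: [-0.0, -0.8, -0.1]
width: 0.0174
now [0.5419 0.2837 0.1355] dx,dy mm [2.1 0.5] turn 0.1
0.017382864465088816 [0.39 0.25 1.33 0.   1.57 1.59]
```

View pics/s2.png

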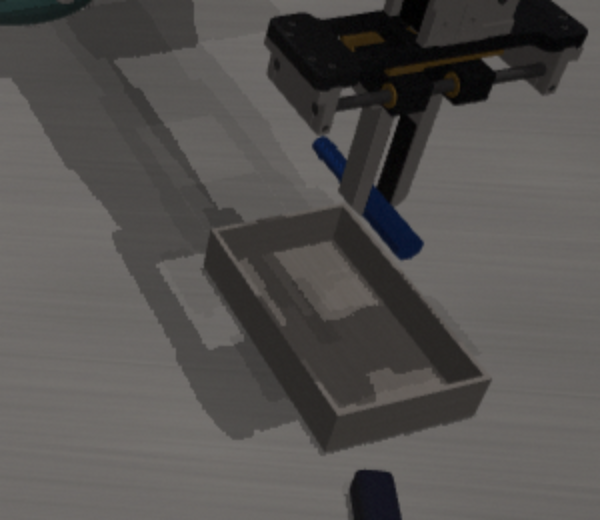

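The plug is held level and aligned with the tray's long side (x ~ 370,200 in the crop). Lowering.

```bash
python3 -m creep '[[[2,0,20,0],[0,0,30,0],[0,0,30,0],[0,0,20,0],[0,0,10,0],[0,0,5,0],[0,0,0,0]]]'
python3 -m creep '[[[0,0,5,0],[0,0,0,0],[0,0,0,0]]]'
```

```text
time: 8.82
tool_pos: [0.5446, 0.2848, 0.022]
ee_rot: [-3.142, -0.001, 0.366]
wrist_force: [-0.0, 0.2, 0.1]
width: 0.0177
time: 9.2
tool_pos: [0.5443, 0.2847, 0.0168]
ee_rot: [-3.142, -0.001, 0.366]
wrist_force: [0.0, 0.7, -0.3]
width: 0.0176
```

```bash
python3 -m creep '[[[0,0,3,0],[0,0,2,0],[0,0,0,0],[0,0,0,0]]]'
python3 -m creep '[[[0,0,0,0],[0,0,0,0],[0,0,0,0],[0,0,0,0]]]' 0.45
python3 -m creep '[[[0,0,-20,0],[0,0,-40,0],[0,0,-40,0],[0,0,-30,0],[0,0,-10,0]]]'
python3 - <<'E'
from h import *
delta([.6348,-.0754],np.radians(56.7))
E
```

```text
time: 9.7
tool_pos: [0.5441, 0.2846, 0.0114]
ee_rot: [-3.142, 0.0, 0.366]
wrist_force: [0.3, 0.8, -0.8]
width: 0.0176
time: 10.2
tool_pos: [0.5442, 0.2846, 0.0116]
ee_rot: [-3.142, -0.0, 0.366]
wrist_force: [-0.5, -1.0, 1.0]
width: 0.0426
time: 10.82
tool_pos: [0.5456, 0.2852, 0.156]
ee_rot: [-3.141, -0.007, 0.366]
wrist_force: [-0.4, 0.1, 0.3]
width: 0.0424
now [0.5456 0.2852 0.156 ] dx,dy mm [-45.8 368.6] turn -35.7
```

```bash
python3 -m creep '[[[-4,25,0,0],[-5,40,0,0],[-6,50,0,0],[-7,55,0,0],[-7,55,0,0],[-7,55,0,0],[-6,50,0,0],[-5,38,0,0]]]'
python3 -m creep '[[[0,0,0,-9],[0,0,0,-9],[0,0,0,-9],[0,0,0,-9],[0,0,0,0],[0,0,0,0]]]'
python3 - <<'E'
from h import *
delta([.6348,-.0754],np.radians(56.7)); s=snapshot('scene'); save(s,'s3.png')
E
```

```text
time: 11.82
tool_pos: [0.6316, -0.0781, 0.1506]
ee_rot: [-3.141, 0.001, 0.364]
wrist_force: [-0.2, 0.1, -1.0]
width: 0.0425
time: 12.58
tool_pos: [0.6317, -0.0758, 0.1511]
ee_rot: [-3.141, 0.0, 0.992]
wrist_force: [0.8, 0.5, -0.9]
width: 0.0424
now [ 0.6317 -0.0758  0.1511] dx,dy mm [2.  2.4] turn 0.1
```

View pics/s3.png

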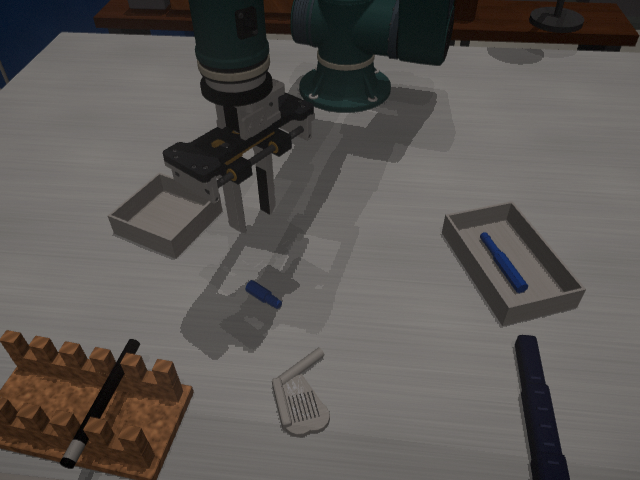

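The long plug lies flat in the oblong tray (~503,262); the short plug is untouched at (264,294), under the open gripper. Descending 145 mm.

```bash
python3 -m creep '[[[2,2,20,0],[0,0,35,0],[0,0,35,0],[0,0,25,0],[0,0,15,0],[0,0,10,0],[0,0,0,0],[0,0,0,0]]]'
python3 -m creep '[[[0,0,3,0],[0,0,2,0],[0,0,0,0]]]'
python3 - <<'E'
from h import *
delta([.6348,-.0754],np.radians(56.7))
E
```

```text
time: 13.62
tool_pos: [0.6356, -0.0755, 0.0127]
ee_rot: [3.139, -0.001, 0.994]
wrist_force: [0.7, 0.4, 0.3]
width: 0.0424
time: 14.0
tool_pos: [0.6346, -0.0753, 0.0064]
ee_rot: [-3.141, -0.0, 0.994]
wrist_force: [-0.7, 0.3, 0.3]
width: 0.042
now [ 0.6346 -0.0753  0.0064] dx,dy mm [0.  0.3] turn 0.3
```

```bash
python3 -m creep '[[[0,0,0,0],[0,0,0,0],[0,0,0,0],[0,0,0,0],[0,0,0,0],[0,0,0,0]]]' 0
python3 -m creep '[[[0,0,-10,0],[0,0,-30,0],[0,0,-40,0],[0,0,-40,0],[0,0,-10,0]]]'
python3 - <<'E'
from h import *
delta([.4825,-.2635],np.radians(68.5))
E
```

```text
time: 14.75
tool_pos: [0.6348, -0.0753, 0.0066]
ee_rot: [3.141, -0.0, 0.994]
wrist_force: [-0.3, -0.9, -0.3]
width: 0.0175
time: 15.38
tool_pos: [0.6367, -0.0757, 0.1411]
ee_rot: [3.134, -0.003, 0.994]
wrist_force: [0.8, -0.4, -0.5]
width: 0.0172
now [ 0.6367 -0.0757  0.1411] dx,dy mm [-241.5  -26.9] turn -11.5
```

```bash
python3 -m creep '[[[-20,-2,0,0],[-35,-4,0,0],[-40,-4,0,0],[-45,-5,0,0],[-40,-4,0,0],[-35,-4,0,0],[-25,-3,0,0],[0,0,0,0]]]'
python3 -m creep '[[[0,0,0,-6],[0,0,0,-6],[0,0,0,0],[0,0,0,0]]]'
python3 - <<'E'
from h import *
delta([.4825,-.2635],np.radians(68.5)); print(get_obs()['width'])
s=snapshot('scene'); cv2.imwrite('pics/s4.png',cv2.resize(s['color'][60:300,60:360,::-1],None,fx=2,fy=2))
E
```

```text
time: 16.38
tool_pos: [0.4791, -0.2632, 0.1338]
ee_rot: [-3.137, 0.0, 0.99]
wrist_force: [1.0, -0.2, -0.3]
width: 0.0172
time: 16.88
tool_pos: [0.4819, -0.2617, 0.1356]
ee_rot: [-3.14, -0.001, 1.203]
wrist_force: [0.3, -0.1, -1.3]
width: 0.0174
now [ 0.4819 -0.2617  0.1356] dx,dy mm [-1.5  1.3] turn 0.4
0.017391555062701444
```

View pics/s4.png

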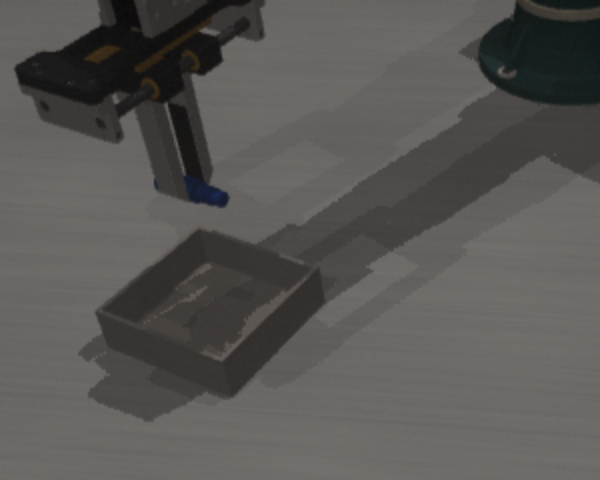

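The short plug is held level (~195,190 in the crop), above the square tray. Lowering to about 11.5 mm and releasing.

```bash
python3 -m creep '[[[-1,1,20,0],[0,0,30,0],[0,0,30,0],[0,0,20,0],[0,0,10,0],[0,0,5,0],[0,0,0,0],[0,0,0,0]]]'
python3 -m creep '[[[0,0,4,0],[0,0,3,0],[0,0,2,0],[0,0,0,0],[0,0,0,0]]]'
```

```text
time: 17.92
tool_pos: [0.4833, -0.264, 0.0225]
ee_rot: [3.14, 0.0, 1.204]
wrist_force: [0.2, 0.0, -0.4]
width: 0.0175
time: 18.55
tool_pos: [0.4826, -0.2636, 0.0125]
ee_rot: [3.142, -0.0, 1.204]
wrist_force: [-0.5, -0.1, -0.2]
width: 0.0179
```

```bash
python3 -m creep '[[[0,0,1,0],[0,0,0,0],[0,0,0,0]]]'
python3 -m creep '[[[0,0,0,0],[0,0,0,0],[0,0,0,0],[0,0,0,0]]]' 0.45
python3 -m creep '[[[0,0,-20,0],[0,0,-40,0],[0,0,-40,0],[0,0,-40,0],[0,0,-10,0]]]'
python3 -m creep '[[[-30,0,0,0],[-40,0,0,0],[-40,0,0,0],[-40,0,0,0],[-20,0,0,0],[0,0,0,0],[0,0,0,0]]]'
python3 - <<'E'
from h import *
s=snapshot('scene'); save(s,'s5.png'); t=snapshot('top'); save(t,'t5.png'); plugs(t,.016)
E
```

```text
time: 18.92
tool_pos: [0.4826, -0.2636, 0.0115]
ee_rot: [3.142, -0.0, 1.204]
wrist_force: [0.3, -0.3, -1.0]
width: 0.0176
time: 19.42
tool_pos: [0.4827, -0.2636, 0.0115]
ee_rot: [3.141, -0.0, 1.204]
wrist_force: [0.7, -0.9, -0.2]
width: 0.0424
time: 20.05
tool_pos: [0.484, -0.2646, 0.1649]
ee_rot: [3.135, 0.001, 1.204]
wrist_force: [-0.7, 0.0, -1.4]
width: 0.0423
time: 20.92
tool_pos: [0.4221, -0.421, 0.161]
ee_rot: [-3.141, -0.001, 1.205]
wrist_force: [-0.3, 0.0, 0.6]
width: 0.0421
px [173. 247.] len 0.1176 head end [0.5914 0.3023] stem end [0.4823 0.2585] yaw deg -158.1
```

View pics/s5.png

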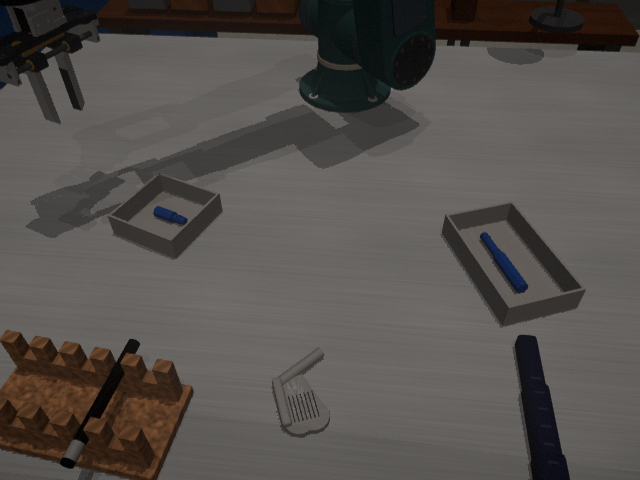

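View pics/t5.png

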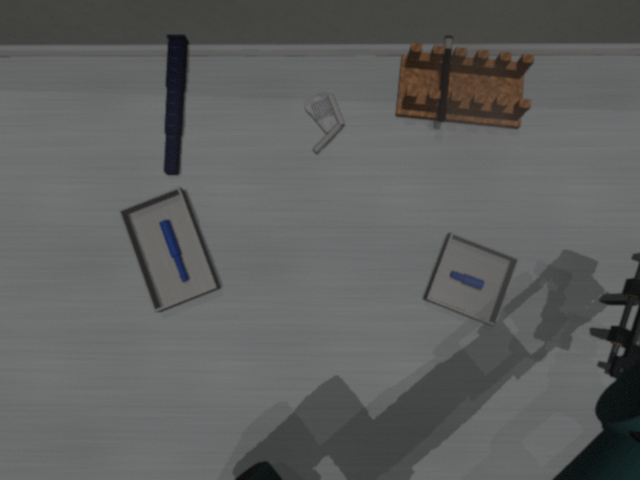

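Both plugs lie flat in their trays: the long one at (175,250) and the short one at (467,280) in the top view. The arm is clear of everything.

```bash
python3 -c "
from bench import ticket
print(ticket.close_job())"
```

```text
the job is handed in; nothing more can be done
None
```

The long plug is in the oblong tray and the short plug is in the square tray. I handed the job in at about 21 s of the 58 s allowed.

- **How it went:** I gripped each plug across its head, carried it level and released it with about 1 mm or less to spare above the tray floor. The jaws closed to 17.4–17.5 mm on the 18 mm heads. The wrist force readings I saw stayed under 2 N.
- **Last checks:** After release, both camera views showed each plug flat near the middle of its tray, with the arm clear of everything. The colour detection measured the long plug in the top picture at about 118 mm.
- **Check that failed:** The colour detection did not pick up the short plug in that last top picture. I confirmed it only by eye, where both views show it clearly in the square tray.

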